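Release the eccentric lock and slide the wood blank home in a drilling jig

TASK

First push the red cam lever round with the fingertips until the cam's low point faces the roller of the slide, so that the lever points straight ahead along the slide's travel towards the end-stop side. Only then push the blue plate of the slide forward until the wooden blank is fully home against the end stop under the drill bridge, and take the hand away. Push with the fingertips or the outside of the fingers only, never taking the lever knob or the plate between the fingers; do not touch the blank itself, and do not disturb the glue bottle, the screw jar or the screwdriver.

Things in the scene. Friction and masses are not known exactly. Their poses are not given: they have to be found in the camera images.
- jig: Drilling jig fixed to the bench: plywood base 250 x 220 x 18 mm, spanning x -115 to 135, y -90 to 130 mm of its frame. Origin on its underside; +x = forward push direction of the slide, +y = the cam's side, z up. A channel runs along x at y = -45 mm between dark wooden rails (x 0 to 105 mm, 50 mm apart inside, tops at z 40 mm).
- stop_face (a point): Centre of the end stop's face that the blank comes to rest against: (105, -45, 34) mm in the jig's frame. The dark wooden stop is 82 mm wide, 20 mm thick, top at z 55 mm.
- bridge (a point): Top of the brass drill bush on the dark steel bridge over the channel: (75, -45, 77) mm in the jig's frame. Bridge x 62 to 88 mm, y -91 to 1 mm, underside z 60 mm.
- cam (a joint): Angle of the eccentric cam (rad): of its red lever from the jig's +x, counter-clockwise from above positive. 0 = low point at the roller, lever straight ahead along +x. Starts at 1.7 to 2.6 (lever out on the +y side and back): turn it clockwise from above. Range -0.7 to 2.75, so no stop at 0. Needs 0.6 N m (8 N at the knob); stays where left. The slide gets home only within about 0.5 rad of 0.
- cam_axis (a point): The cam's upright pivot, at its hub's top: (35, 65, 53) mm in the jig's frame. The cam is a steel disc of 80 mm diameter, z 20 to 36 mm, set 22 mm off the pivot towards the lever.
- low_mark (a point): Low point of the cam's rim, marked yellow on the disc, on the side opposite to the lever, 18 mm from the pivot (the high point, under the lever, is 62 mm from it).
- cam_knob (a point): Top centre of the black upright knob at the lever's end, 80 mm from the pivot. Knob 26 mm diameter, from 50 to 88 mm above the bench; the red lever bar below it is 16 mm wide, z 42 to 50 mm. It can be pushed from any side.
- slide (a joint): Travel of the follower slide along jig +x (m): 0 = fully back, starts at 0 to 0.003; the blank meets the stop at 0.042, mechanical end 0.047. Friction 2.5 N, stays where left. Aluminium pusher in the channel, 36 mm wide, front face at jig x = 3 mm + travel, z 20 to 38 mm; cross bar to the roller at jig x -60 to -48 mm + travel, z 21 to 35 mm.
- roller (a point): Centre of the slide's brass follower roller, 16 mm diameter, at jig (-35 mm + travel, 65, 28) mm. It runs straight at the cam's pivot and is blocked by the cam's rim.
- push_face (a point): Point on the rear face of the slide's upright blue push plate, 20 mm below its top edge; the face looks to jig -x. Plate 60 mm wide (y), 12 mm thick, 20 to 75 mm above the bench. At travel 0 the point is at (-60, -45, 55) mm in the jig's frame; it moves with the slide.
- blank: Loose wooden blank 60 x 44 x 32 mm (x, y, z) with a pencil cross on top, about 60 g, lying in the channel (underside at height 18 mm) 1 to 11 mm ahead of the pusher. Origin at the centre of its underside. Home: origin at jig x = 75 mm.
- glue: Bystander: white glue bottle with orange cap, 52 mm diameter, 130 mm tall, standing on the -y side of the jig. Origin at the centre of its underside.
- screw_jar: Bystander: amber jar with dark lid, 60 mm diameter, 75 mm tall, standing on the -y side of the jig. Origin at the centre of its underside.
- screwdriver: Bystander: screwdriver about 200 mm long lying flat on the bench on the cam's side of the jig, less than 40 mm high.
Things that resemble listed ones, but are neither listed nor needed, are in the scene too. There is more than one size of the blank; the job needs the largest.

How it is judged:
By the outcome, as a careful person would: the job done as asked, in the order asked, and still so for the second after the job is handed in, with the robot touching nothing.
It also fails if it takes over 54 s, if anything falls off the work surface, if the arm or the gripper's body presses on something with over 40 N, if the wrist force passes 120 N, or if a joint passes its speed limit or range.

ROBOT

A 6-joint arm with a two-finger parallel gripper is mounted at the origin on the work surface. World frame = base frame: x ahead of the robot, y to its left, z up, the work surface at z = 0. Lengths are in m, angles in rad, forces in N, time in s.
With the tool pointing down it reaches from about 0.35 to 0.775 m from the base axis. Payload 7.3 kg.
Tool frame: the origin (TCP) lies midway between the tips of the shut fingers; the grasp point (between the pads) lies 19 mm behind it; x points along the fingers, z is the direction in which the jaws open and shut, and the axes are right-handed (so a half turn about x gives the same grasp; the last joint's range is limited). The gripper opens to 92 mm and grips with 3 to 60 N. Pads are 19 mm wide; open, the fingers measure 130 mm over their backs; the gripper's body (75 mm by 190 mm) begins 47 mm behind the grasp point.
Start: joints at [-1.31, 0.342, 1.524, -0, 1.275, -0.146], TCP at [0.208, -0.482, 0.196] pointing down, gripper open.
Joint ranges: [-2.53, 2.53], [-0.77, 2.02], [0.04, 2.7], [-1, 4.14], [0.28, 2.66], [-3.11, 3.11]. Speed limits (rad/s): [2.57, 2.57, 3.14, 3.14, 3.14, 3.14].

INTERFACE

Orientations are given as [roll, pitch, yaw] about the fixed x, y, z axes, in that order (R = Rz(yaw) Ry(pitch) Rx(roll)).
In Python, from cell import observe, cams, robot gives the robot as it stands.
- The arm moves only by the tool jog_arm, never from a script. Its argument "plan" is one flat list of numbers, 7 for each row, row after row: the turn, a rotation vector about the tool's x, y, z in degrees, then the shift along the tool's x, y, z in cm, then the opening, from -1 (shut) to 1 (fully open). In form: [ax, ay, az, x, y, z, jaw, ax, ay, az, x, y, z, jaw, ...]. A call has 1 to 10 rows; each row is the pose to reach, as a shift and turn from the pose commanded when the call began, along the tool's axes at that moment; what a row does not reach only later rows make up. A row lasts 1/10 s, in which the tool goes at most 50 mm and 8.59 degrees, less where a joint would pass 70% of its speed; a pose out of reach is approached as far as the arm can. A call with a gripper value outside its range is refused whole. The fingers move at their own pace and stop on an object; "newtons" is the grip in N (left out, the last holds). Time passes only in rows, so rows that repeat a pose let the fingers close. It gives the time, the measured TCP pose, the force and the opening at its end, in the units of the state.
- observe(): the state, without advancing time (a new reading comes with each control period).
- cams.read_camera(name): name is "side" or "top"; returns a dict with "image" (384x512x3 uint8, red, green, blue), "fov_y" (degrees; the focal length in pixels is half the picture's height over the tangent of half this angle, whatever the lens; pixels are square), "cx", "cy" (the principal point, pixels), "T" (4x4, takes a point from camera to world coordinates). Camera axes: x right, y down, z forward; pixel columns grow to the right and rows downward; lengths in m; the calibration is good to about 2 mm. A picture is of the moment at which its call begins. There is no depth.
- robot.hand_in(): hands the job in, once; it reports no verdict.
The state is a dict: "time": time; "qpos": joint angles; "qvel": joint speeds; "joint_efforts": joint torques, N m; "tool_pos": TCP position; "tool_rot": TCP orientation; "contact_force": force on the tool from outside, world axes, zero at the start; "torque": the same for the moment, N m; "opening": finger opening in m.
Only numpy, scipy, OpenCV 4.12 (cv2) and the standard library are available. Lean on these libraries where they do the work, as an engineer would, in place of code of your own. Each camera call takes 0.05 s, during which the arm holds its last target.

## Working session

There is one attempt and no reset: what is moved stays moved. The work goes in short steps, Python scripts to look and compute and a tool call to move; the robot and the scene stay as the last step left them, time stands still between calls to the robot, and variables do not carry over. Pictures are saved under pics/ and viewed, and the job is handed in when it is done.

Besides the shell and the picture viewer there is one more tool, called as name(argument=value, ...) on one line, values as JSON. jog_arm: Moves the arm, as the interface text tells. Its arguments: {"type":"object","properties":{"plan":{"type":"array"},"newtons":{"type":"number"}},"required":["plan"]}

```bash
ls; mkdir -p pics; python3 - <<'E'
from cell import observe, cams, robot
import cv2
s=observe();print(s)
for n in("side","top"):
    r=cams.read_camera(n);cv2.imwrite(f"pics/{n}0.png",r["image"][:,:,::-1]);print(n,r["fov_y"],r["cx"],r["cy"],r["T"])
E
```

```text
pics
{'time': 0.0, 'qpos': array([-1.31001668e+00,  3.42709925e-01,  1.52503635e+00,  6.05370906e-06,
        1.27537925e+00, -1.46025049e-01]), 'qvel': array([ 2.75728567e-04,  1.25828157e-03,  4.46745722e-04,  7.42991265e-04,
       -6.57593767e-05, -7.22301474e-04]), 'joint_efforts': array([ 2.63876434e-03, -4.31236768e+01, -2.44219673e+01,  7.20252050e-02,
        5.60091133e-02, -1.40013376e-04]), 'tool_pos': array([ 0.20762136, -0.48170352,  0.19494489]), 'tool_rot': array([2.99179121, 1.56926344, 1.82779781]), 'contact_force': array([ 0.10821944,  0.81262086, -0.8693953 ]), 'torque': array([ 0.04398786, -0.02602016, -0.07476671]), 'opening': 0.09153356168351023}
side 55.03207097955091 262.8285081696735 196.32135812726008 [[ 0.97133759 -0.1379076   0.19360985  0.46005689]
 [-0.23759508 -0.53860191  0.8083666  -0.71203632]
 [-0.00720126 -0.83119761 -0.55593045  0.60784632]
 [ 0.          0.          0.          1.        ]]
top 44.600822576033735 260.49349955389647 193.60421174278773 [[-0.05477042 -0.97680569  0.20700444  0.41527252]
 [-0.99848549  0.05465717 -0.00627058  0.01732606]
 [-0.00518914 -0.20703437 -0.97831991  1.10246334]
 [ 0.          0.          0.          1.        ]]
```

View pics/side0.png

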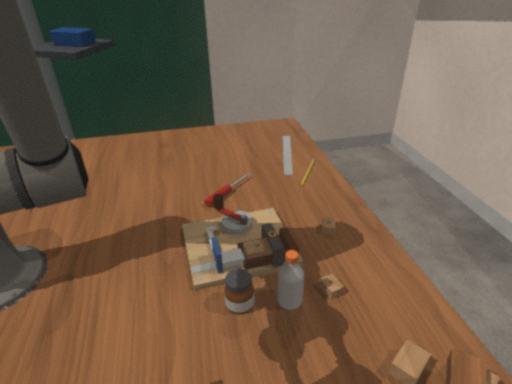

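View pics/top0.png

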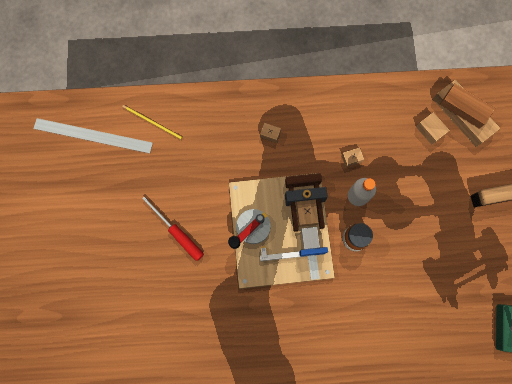

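The top view shows the jig around (280,230), with its +x pointing up in the picture. The lever knob is at about (235,242), the blue plate at (315,252), the glue at (365,190), the jar at (358,237) and the screwdriver at (180,240). Next I'll enlarge both views to measure.

```bash
python3 - <<'E'
import cv2
a=cv2.imread("pics/top0.png")[165:300,215:385];cv2.imwrite("pics/topc.png",cv2.resize(a,None,fx=4.4,fy=4.4,interpolation=cv2.INTER_CUBIC))
a=cv2.imread("pics/side0.png")[180:320,170:320];cv2.imwrite("pics/sidec.png",cv2.resize(a,None,fx=4.2,fy=4.2,interpolation=cv2.INTER_CUBIC))
E
```

```text
(no output)
```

View pics/topc.png

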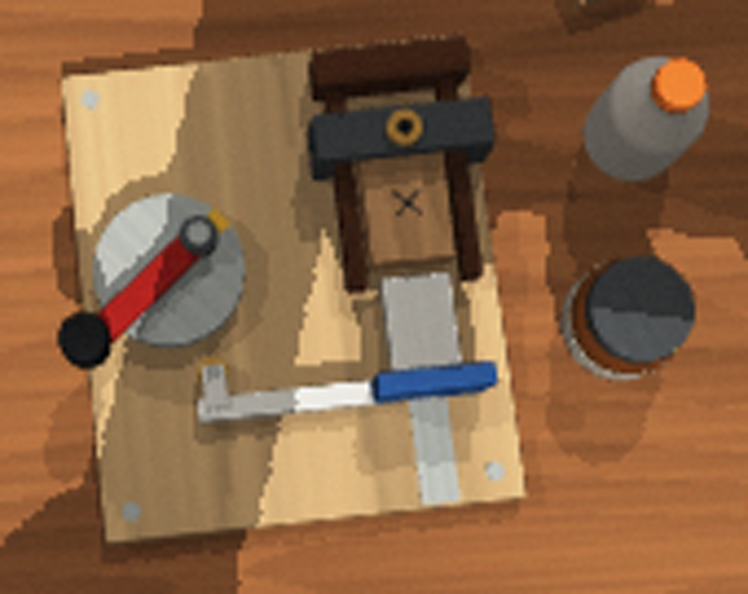

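View pics/sidec.png

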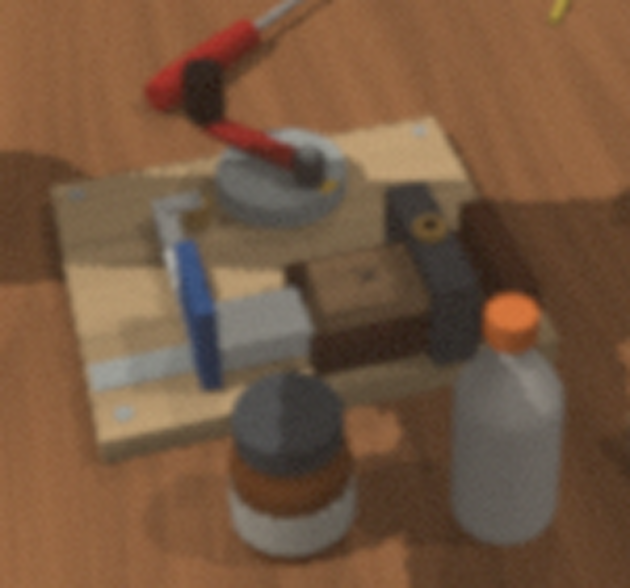

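```bash
cat > h.py <<'E'
import numpy as np
from cell import observe, cams, robot
def cast(r,px,z):
    f=192/np.tan(np.radians(r["fov_y"])/2)
    d=r["T"][:3,:3]@np.array([(px[0]-r["cx"])/f,(px[1]-r["cy"])/f,1]);o=r["T"][:3,3]
    return o+d*(z-o[2])/d[2]
def proj(r,P):
    f=192/np.tan(np.radians(r["fov_y"])/2)
    c=r["T"][:3,:3].T@(np.array(P)-r["T"][:3,3]);return np.array([r["cx"]+f*c[0]/c[2],r["cy"]+f*c[1]/c[2]])
E
cat > m.py <<'E'
from h import *
t=cams.read_camera("top");s=cams.read_camera("side")
TC=lambda p:((p[0]+.5)/4.4-.5+215,(p[1]+.5)/4.4-.5+165)
SC=lambda p:((p[0]+.5)/4.2-.5+170,(p[1]+.5)/4.2-.5+180)
L=[((107,542),(-115,130,18)),((523,494),(-115,-90,18)),((63,77),(135,130,18)),((200,235),(35,65,53)),((404,126),(75,-45,77))]
S=[((103,452),(-115,-90,18)),((52,187),(-115,130,18)),((432,120),(135,130,18)),((310,160),(35,65,53)),((429,226),(75,-45,77))]
J=[];W=[]
for cam,Lm,C in((t,L,TC),(s,S,SC)):
    for p,j in Lm: J.append(j[:2]);w=cast(cam,C(p),j[2]/1000);W.append(w[:2]);
J=np.array(J)/1000;W=np.array(W)
def fit(J,W):
    a=J-J.mean(0);b=W-W.mean(0);th=np.arctan2((a[:,0]*b[:,1]-a[:,1]*b[:,0]).sum(),(a*b).sum())
    R=np.array([[np.cos(th),-np.sin(th)],[np.sin(th),np.cos(th)]]);return th,R,W.mean(0)-R@J.mean(0)
for n,sl in(("top",slice(0,5)),("side",slice(5,10)),("all",slice(0,10))):
    th,R,o=fit(J[sl],W[sl]);print(n,th,o,"res mm",np.round((W[sl]-J[sl]@R.T-o)*1000,1).tolist())
jig=lambda w:np.round((R.T@(w[:2]-o))*1000,1)
for nm,p,z,c,C in(("knobtop",(82,338),.088,t,TC),("knobside",(206,66),.088,s,SC),("plateRL",(375,402),.075,t,TC),("plateRR",(497,385),.075,t,TC),("plFL",(373,377),.075,t,TC),
  ("cross",(407,203),.05,t,TC),("blankrear",(415,262),.05,t,TC),("pushfront",(418,275),.038,t,TC),("glue cap",(680,84),.13,t,TC),("jar lid",(640,309),.075,t,TC),("jar side",(288,400),.075,s,SC),("cap side",(512,308),.13,s,SC)):
    w=cast(c,C(p),z);print(nm,np.round(w*1000),jig(w))
for p in((202,261),(168,224),(143,197)): w=cast(t,p,.015);print("sd",np.round(w*1000),jig(w))
E
python3 m.py
```

```text
top 0.05260469902182075 [ 0.5501598 -0.0515662] res mm [[0.6, -0.9], [1.6, 2.3], [-1.3, -1.5], [-0.8, -0.5], [-0.1, 0.6]]
side 0.06004289111148696 [ 0.55219469 -0.0534966 ] res mm [[0.6, -2.9], [2.0, 2.2], [-1.9, -2.2], [0.4, 0.1], [-1.0, 2.8]]
all 0.056335113394341975 [ 0.55117767 -0.05253167] res mm [[0.0, 0.5], [0.2, 3.7], [-1.8, -1.0], [-1.6, 0.3], [-1.3, 1.3], [2.0, -4.3], [2.5, 0.8], [-1.4, -2.7], [1.2, -0.8], [0.1, 2.2]]
knobtop [527.  76.  88.] [-16.6 129.3]
knobside [533.  76.  88.] [-10.9 129.6]
plateRL [489. -67.  75.] [-62.9 -11.3]
plateRR [ 494. -128.   75.] [-61.3 -72.5]
plFL [501. -67.  75.] [-50.5 -11.9]
cross [592. -93.  50.] [ 38.6 -43. ]
blankrear [561. -95.  50.] [  7.6 -43.1]
pushfront [556. -97.  38.] [  2.3 -45.1]
glue cap [ 630. -221.  130.] [  68.8 -172.8]
jar lid [ 528. -203.   75.] [ -31.8 -148.8]
jar side [ 532. -196.   75.] [ -26.9 -142.2]
cap side [ 633. -218.  130.] [  72.7 -170. ]
sd [494. 154.  15.] [-45.2 209.1]
sd [585. 231.  15.] [ 49.5 281.1]
sd [653. 289.  15.] [120.6 335.6]
```

Both views agree on the jig pose to about 2–3 mm: origin (0.551, −0.0525), yaw about 0.055. The knob is at lever angle about 2.23 rad and radius 81 mm, which matches the given 80 mm. The plate and bush also fit. Next I'll work out the tool axes.

```bash
cat >> h.py <<'E'
from scipy.spatial.transform import Rotation as Ro
O=np.array([.551,-.0525]);TH=.055
RJ=np.array([[np.cos(TH),-np.sin(TH)],[np.sin(TH),np.cos(TH)]])
J2W=lambda j:RJ@(np.array(j[:2])/1000)+O
W2J=lambda w:RJ.T@(np.array(w[:2])-O)*1000
def tool():
    s=observe();return Ro.from_euler("xyz",s["tool_rot"]),s["tool_pos"],s
def yawd(R): # world angle of tool y, deg
    y=R.as_matrix()[:,1];return np.degrees(np.arctan2(y[1],y[0]))
def rel(targets,R=None,p=None):
    # targets: (jigx,jigy,z mm, angle in jig of tool y deg) -> rows
    if R is None:R,p,_=tool()
    for x,y,z,a in targets:
        w=J2W((x,y));P=np.array([w[0],w[1],z/1000]);a2=np.radians(a)+TH
        Y=np.array([np.cos(a2),np.sin(a2),0]);X=np.array([0,0,-1.]);M=np.c_[X,Y,np.cross(X,Y)]
        rv=np.degrees((R.inv()*Ro.from_matrix(M)).as_rotvec());sh=R.inv().apply(P-p)*100
        print(np.round(np.r_[rv,sh],1).tolist())
E
python3 - <<'E'
from h import *
R,p,s=tool();print(np.round(R.as_matrix(),3),yawd(R),s["qpos"])
rel([(-50,95,200,38),(-50,95,200,218)])
E
```

```text
[[-0.     0.918  0.396]
 [ 0.001  0.396 -0.918]
 [-1.     0.    -0.001]] 23.310335173801423 [-1.30999073e+00  3.42458643e-01  1.52459095e+00  5.14030280e-06
  1.27542274e+00 -1.46038061e-01]
[-17.8, -0.0, -0.0, -0.4, 47.1, -36.5]
[162.2, -0.0, 0.1, -0.4, 47.1, -36.5]
```

jog_arm(plan=[-80, 0, 0, -3, 24, -18, -1, -80, 0, 0, -3, 24, -18, -1, -80, 0, 0, -3, 24, -18, -1, -80, 0, 0, -3, 24, -18, -1, -80, 0, 0, -3, 24, -18, -1, -80, 0, 0, -3, 24, -18, -1, -80, 0, 0, -3, 24, -18, -1, -80, 0, 0, -3, 24, -18, -1, -80, 0, 0, -3, 24, -18, -1, -80, 0, 0, -3, 24, -18, -1], newtons=20)

```text
time: 1.2
tool_pos: [0.357, -0.2216, 0.2256]
tool_rot: [2.921, 1.571, -3.124]
contact_force: [0.5, -0.5, -0.1]
opening: 0.0166
```

```bash
python3 - <<'E'
from h import *
R,p,s=tool();print(p,yawd(R),np.round(s["qpos"],2),s["contact_force"],s["opening"])
rel([(-53,98,200,218)])
E
```

```text
[ 0.35699261 -0.22155004  0.22556228] 103.62966380718652 [-0.74  0.12  1.73 -0.    1.29 -0.98] [ 0.52256044 -0.51818187 -0.110483  ] 0.01663448132162032
[-117.5, -0.0, -0.0, 2.6, 22.5, 19.4]
```

jog_arm(plan=[-117, 0, 0, 0, 22.5, 19.4, -1, -117, 0, 0, 0, 22.5, 19.4, -1, -117, 0, 0, 0, 22.5, 19.4, -1, -117, 0, 0, 0, 22.5, 19.4, -1, -117, 0, 0, 0, 22.5, 19.4, -1, -117, 0, 0, 0, 22.5, 19.4, -1, -117, 0, 0, 0, 22.5, 19.4, -1, -117, 0, 0, 0, 22.5, 19.4, -1, -117, 0, 0, 0, 22.5, 19.4, -1, -117, 0, 0, 0, 22.5, 19.4, -1])

```text
time: 2.2
tool_pos: [0.4938, 0.042, 0.2253]
tool_rot: [1.571, 1.57, -2.973]
contact_force: [-0.4, 0.1, -0.0]
opening: 0.0002
```

```bash
python3 - <<'E'
from h import *
R,p,s=tool();print(p,yawd(R),np.round(s["qpos"],2),s["contact_force"],s["opening"])
rel([(-53,98,130,218),(-53,98,60,218)])
E
```

```text
[0.49380901 0.04199281 0.22532922] -170.36124772291467 [-0.07  0.27  1.55 -0.    1.33 -1.81] [-0.41890354  0.10538268 -0.03738966] 0.00016284478142311148
[-31.5, 0.0, -0.0, 9.5, 0.1, 0.1]
[-31.5, 0.0, -0.0, 16.5, 0.1, 0.1]
```

jog_arm(plan=[-31, 0, 0, 3, 0, 0, -1, -31, 0, 0, 6, 0, 0, -1, -31, 0, 0, 9, 0, 0, -1, -31, 0, 0, 11, 0, 0, -1, -31, 0, 0, 13, 0, 0, -1, -31, 0, 0, 15, 0, 0, -1, -31, 0, 0, 16.6, 0, 0, -1, -31, 0, 0, 16.6, 0, 0, -1])

```text
time: 3.0
tool_pos: [0.4923, 0.0418, 0.0576]
tool_rot: [0.819, 1.566, 3.093]
contact_force: [-0.8, 0.4, 0.5]
opening: 0.0001
```

```bash
python3 - <<'E'
from h import *
import cv2
R,p,s=tool();print(p,W2J(p),yawd(R),np.round(s["qpos"],2),s["contact_force"],s["opening"])
a=[]
for n,c in(("top",(150,190,210,380)),("side",(150,320,130,320))):
    i=cams.read_camera(n)["image"][c[0]:c[1] if n=="side" else 300,c[2]:c[3],::-1]
    cv2.imwrite(f"pics/{n}1.png",cv2.resize(i,None,fx=3.4,fy=3.4,interpolation=cv2.INTER_CUBIC))
E
```

```text
[0.49226039 0.04180107 0.05763459] [-53.46684622  97.38752331] -139.7524098790404 [-0.07  0.45  1.79 -0.    0.91 -2.34] [-0.83093877  0.41533226  0.52788455] 9.445526133240885e-05
```

View pics/side1.png

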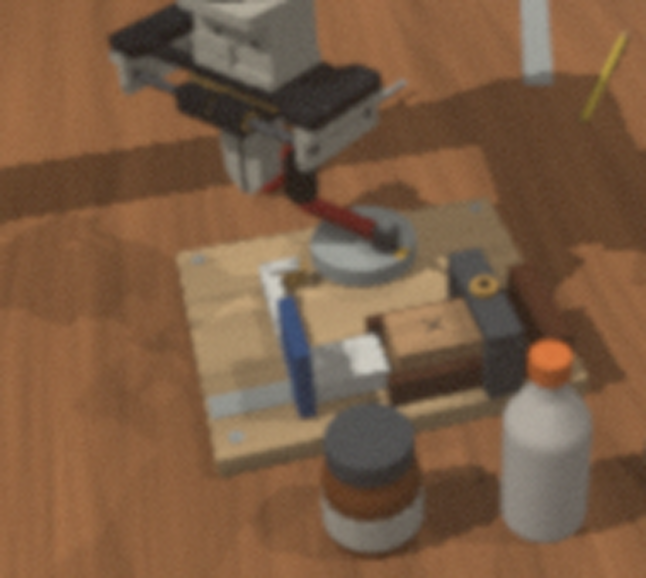

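View pics/top1.png

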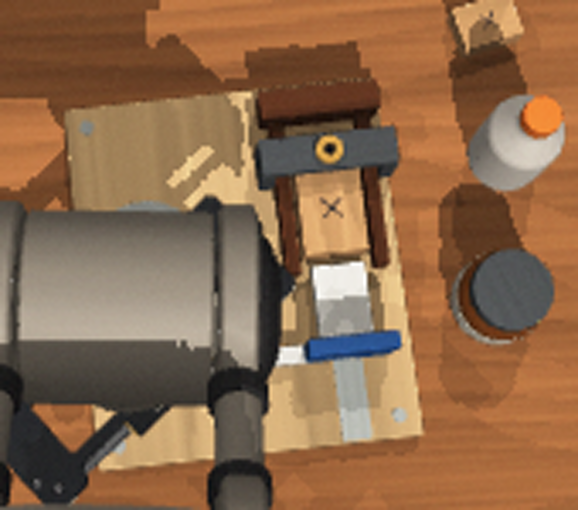

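The fingers sit just behind the knob (side view: fingers (255,170), knob (300,180)) and touch nothing. I'll push along the arc, turning the tool with the lever.

```bash
cat >> h.py <<'E'
def arc(ths,d=22.5,z=58):
    T=[]
    for t in ths:
        a=np.radians(t);T.append((35+80*np.cos(a)-d*np.sin(a),65+80*np.sin(a)+d*np.cos(a),z,t+90))
    rel(T)
E
python3 -c "
from h import *
arc([128,128,122,116,110,104,98,92,86,80])"
```

```text
[-0.9, 0.0, -0.0, 0.2, -2.6, 0.2]
[-0.9, 0.0, -0.0, 0.2, -2.6, 0.2]
[5.1, 0.0, -0.0, 0.2, -3.4, 0.4]
[11.1, 0.0, -0.0, 0.2, -4.3, 0.5]
[17.1, 0.0, -0.0, 0.2, -5.2, 0.5]
[23.1, 0.0, -0.0, 0.2, -6.0, 0.4]
[29.1, 0.0, -0.0, 0.2, -6.9, 0.3]
[35.1, 0.0, -0.0, 0.2, -7.7, 0.0]
[41.1, 0.0, -0.0, 0.2, -8.5, -0.3]
[47.1, 0.0, -0.0, 0.2, -9.3, -0.7]
```

```bash
python3 -c "
from h import *
for i in range(3):
  R,p,s=tool();print(p,np.round(R.as_matrix()[:,0],3),s['contact_force'])
"
```

```text
[0.49398325 0.04170809 0.05975278] [-0. -0. -1.] [0.11253743 0.33837988 0.36735954]
[0.49398325 0.04170809 0.05975278] [-0. -0. -1.] [0.11253743 0.33837988 0.36735954]
[0.49398325 0.04170809 0.05975278] [-0. -0. -1.] [0.11253743 0.33837988 0.36735954]
```

jog_arm(plan=[0, 0, 0, 0, -1.5, 0.1, -1, 0, 0, 0, 0, -2.6, 0.2, -1, 5, 0, 0, 0, -3.4, 0.4, -1, 11, 0, 0, 0, -4.3, 0.5, -1, 17, 0, 0, 0, -5.2, 0.5, -1])

```text
time: 3.6
tool_pos: [0.5313, 0.0797, 0.0605]
tool_rot: [-2.036, 1.569, -0.063]
contact_force: [0.3, 1.2, 0.0]
opening: 0.0004
```

```bash
python3 -c "
from h import *
R,p,s=tool();print(p,W2J(p),yawd(R),np.round(R.as_matrix()[:,0],3),s['contact_force'],s['torque'])
arc([110,102,94,86,78,70,62,54,46,38,30])"
```

```text
[0.53128264 0.07973276 0.0605169 ] [-12.41840808 133.11671876] -156.9646972143261 [ 0.002 -0.    -1.   ] [0.30125178 1.23164224 0.03025959] [ 0.12277309 -0.10298612  0.00385424]
[-0.1, -0.0, 0.1, 0.3, 0.1, -0.0]
[7.9, -0.0, 0.1, 0.3, -1.0, 0.2]
[15.9, -0.0, 0.1, 0.3, -2.2, 0.3]
[23.9, -0.0, 0.1, 0.3, -3.3, 0.2]
[31.9, -0.0, 0.1, 0.3, -4.5, -0.0]
[39.9, -0.0, 0.1, 0.3, -5.5, -0.4]
[47.9, -0.0, 0.1, 0.3, -6.6, -1.0]
[55.9, 0.0, 0.1, 0.3, -7.5, -1.7]
[63.9, 0.0, 0.1, 0.3, -8.3, -2.5]
[71.9, 0.0, 0.1, 0.3, -9.0, -3.4]
[79.9, 0.0, 0.1, 0.3, -9.6, -4.4]
```

```bash
cat >> h.py <<'E'
def snap(k,side=(150,320,130,320),top=(150,300,200,380)):
    import cv2
    for n,c in(("top",top),("side",side)):
        i=cams.read_camera(n)["image"][c[0]:c[1],c[2]:c[3],::-1]
        cv2.imwrite(f"pics/{n}{k}.png",cv2.resize(i,None,fx=3.4,fy=3.4,interpolation=cv2.INTER_CUBIC))
E
python3 -c "
from h import *
snap(2)"
```

```text
(no output)
```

View pics/side2.png

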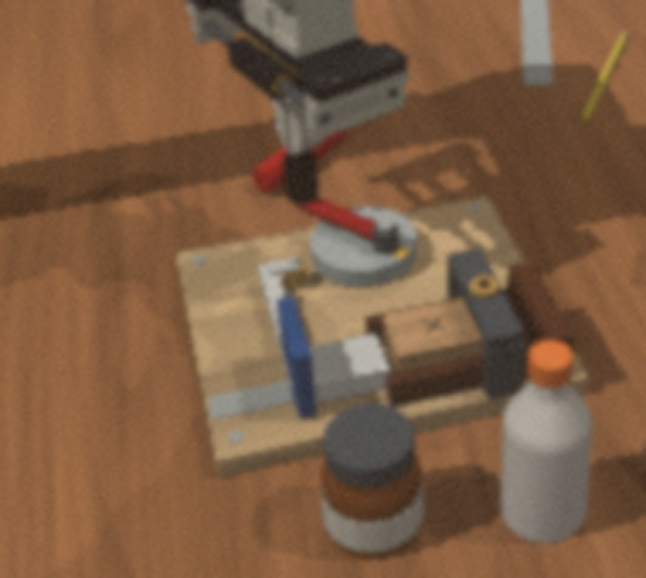

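View pics/top2.png

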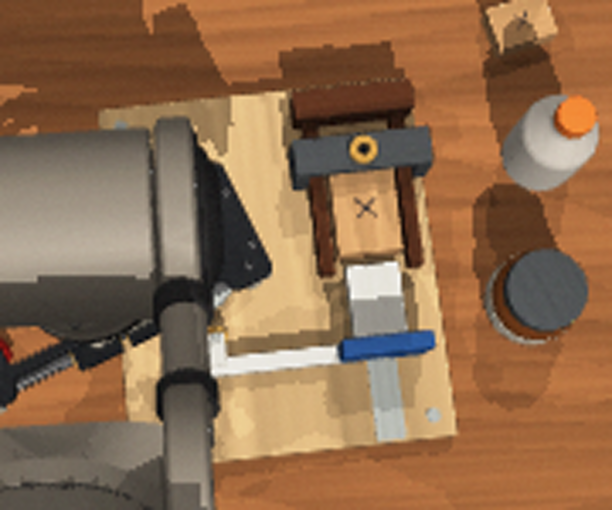

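```bash
python3 -c "
from h import *
R,p,s=tool();print(p,s['contact_force'],np.round(R.as_matrix(),3))
c=cams.read_camera('side')
for P in (p,p+[0,0,.03],p+[0,0,.06],(.529,.076,.088),(.529,.076,.05)):
  q=proj(c,P);print(q,(q-[130,150])*3.4)
import cv2
i=c['image'][170:215,190:250,::-1];cv2.imwrite('pics/z2.png',cv2.resize(i,None,fx=12,fy=12,interpolation=cv2.INTER_CUBIC))
"
```

```text
[0.53171632 0.07988632 0.06039984] [ 0.00855285  0.20546444 -0.32831308] [[ 0.002 -0.919 -0.395]
 [ 0.    -0.395  0.919]
 [-1.    -0.002 -0.001]]
[218.75178746 203.48336425] [301.75607735 181.84343846]
[217.88661545 193.85042948] [298.81449253 149.09146023]
[216.99024585 183.87013673] [295.76683588 115.15846489]
[217.10881655 195.59523498] [296.16997625 155.02379895]
[218.21939609 207.73171988] [299.94594669 196.28784758]
```

View pics/z2.png

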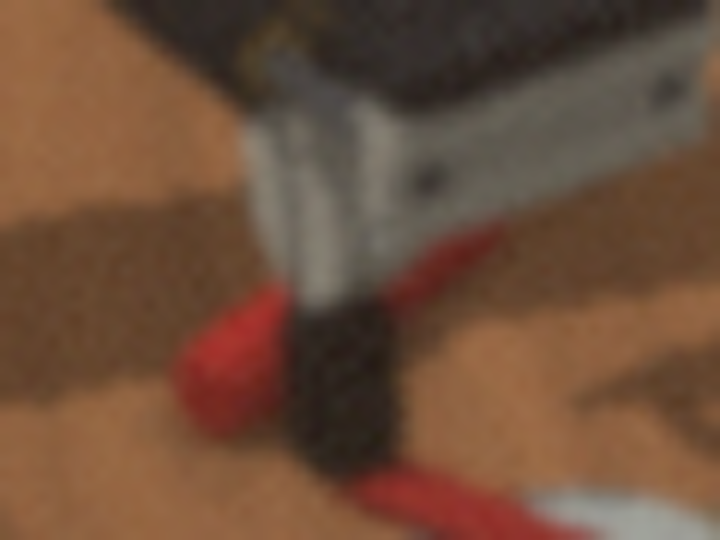

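```bash
python3 -c "
from h import *
c=cams.read_camera('side')
for P in ((.494,.0417,.0598),(.494,.0417,.10)):
  q=proj(c,P);print(q,(q-[130,150])*3.4)
import cv2
i=cv2.imread('pics/side1.png')[0:280,80:440]
for P in ((.494,.0417,.0598),(.494,.0417,.10)):
  q=(proj(c,P)-[130,150])*3.4-[80,0];cv2.circle(i,tuple(int(v) for v in q),2,(0,255,0),-1)
cv2.imwrite('pics/z1.png',cv2.resize(i,None,fx=2,fy=2,interpolation=cv2.INTER_CUBIC))
"
```

```text
[205.90609004 214.29487879] [258.08070612 218.60258789]
[204.37098249 201.03049297] [252.86134047 173.50367611]
```

View pics/z1.png

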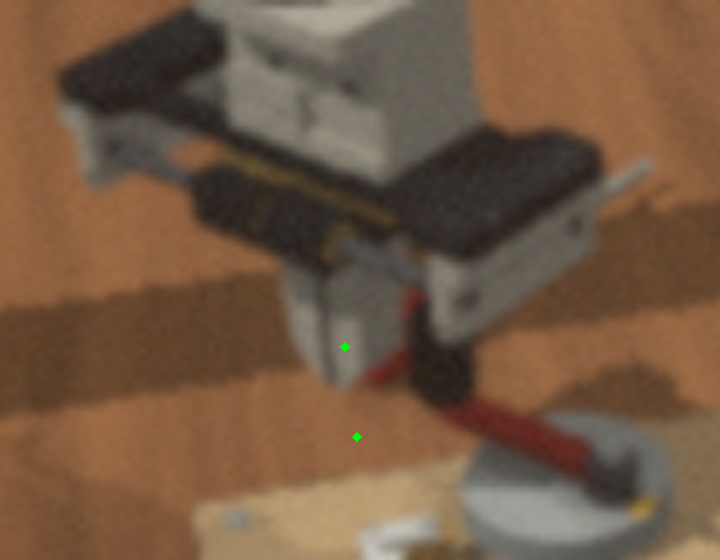

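```bash
python3 -c "
from h import *
import cv2
a=cv2.imread('pics/side0.png')[165:215,195:245]
b=cams.read_camera('side')['image'][165:215,195:245,::-1]
cv2.imwrite('pics/z3.png',cv2.resize(np.hstack([a,b]),None,fx=8,fy=8,interpolation=cv2.INTER_NEAREST))
print(a[:,218-195].sum(1)//3);print(b[:,218-195].astype(int).sum(1)//3)
"
```

```text
[102 103 103  99 102 102 102 102 102 102 100  99 102 102 102  99 101  97
  99  94  96  96  94  97  95  88  85  79  66  51  43  43  39  37  40  35
  35  34  31  37  33  32  31  32  43  57  73  91  96  97]
[95 85 62 45 41 44 46 45 48 44 40 47 60 73 78 78 77 83 86 85 88 89 91 96
 93 96 97 97 94 81 59 40 33 37 33 33 38 34 33 36 37 36 36 38 44 58 75 91
 98 98]
```

View pics/z3.png

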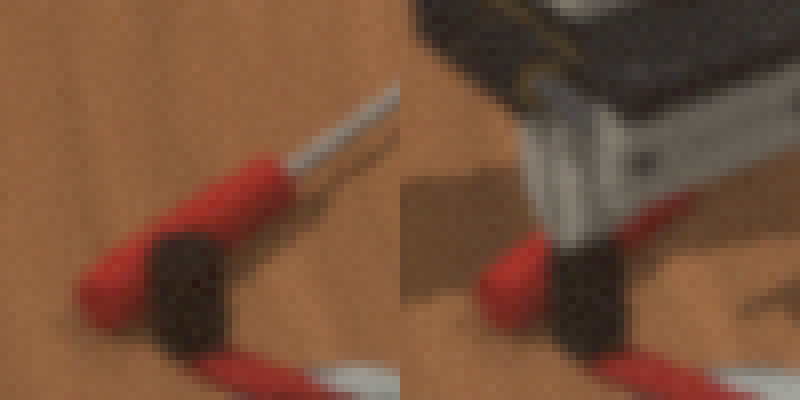

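The lever hasn't moved. The fingers now hide the top 2 px of the knob (side rows 193→195), so they are hovering over it. The real tips therefore sit roughly 25–28 mm higher than the reported TCP, and the earlier picture says the same. I'll back off, go lower and check.

```bash
python3 -c "
from h import *
rel([(-12,133,75,200),(-56,96,75,218),(-56,96,38,218)])"
```

```text
[0.3, -0.0, 0.0, -1.5, -0.2, -0.0]
[-17.7, -0.0, 0.0, -1.5, 5.3, -2.0]
[-17.7, -0.0, 0.0, 2.2, 5.3, -1.9]
```

jog_arm(plan=[0, 0, 0, -1.5, 0, 0, -1, -8, 0, 0, -1.5, 2.7, -1, -1, -17, 0, 0, -1.5, 5.3, -2, -1, -17, 0, 0, 0, 5.3, -2, -1, -17, 0, 0, 1.2, 5.3, -2, -1, -17, 0, 0, 2.2, 5.3, -2, -1, -17, 0, 0, 2.2, 5.3, -2, -1])

```text
time: 4.55
tool_pos: [0.4886, 0.0397, 0.0366]
tool_rot: [0.848, 1.568, 3.122]
contact_force: [0.5, -0.2, -0.2]
opening: 0.0008
```

```bash
python3 -c "
from h import *
R,p,s=tool();print(p,W2J(p),yawd(R),s['contact_force'],s['opening'])
c=cams.read_camera('side')
import cv2
i=c['image'][150:240,170:270,::-1];i=cv2.resize(i,None,fx=7,fy=7,interpolation=cv2.INTER_CUBIC)
for h in (0,.025):
  q=(proj(c,p+[0,0,h])-[170,150])*7;cv2.circle(i,tuple(int(v) for v in q),3,(0,255,0),-1)
cv2.imwrite('pics/z4.png',i)
snap(4)
"
```

```text
[0.48858873 0.03970525 0.03661014] [-57.24816002  95.49671146] -139.70665337497618 [ 0.45387356 -0.15567432 -0.15431159] 0.0007854012586714926
```

View pics/z4.png

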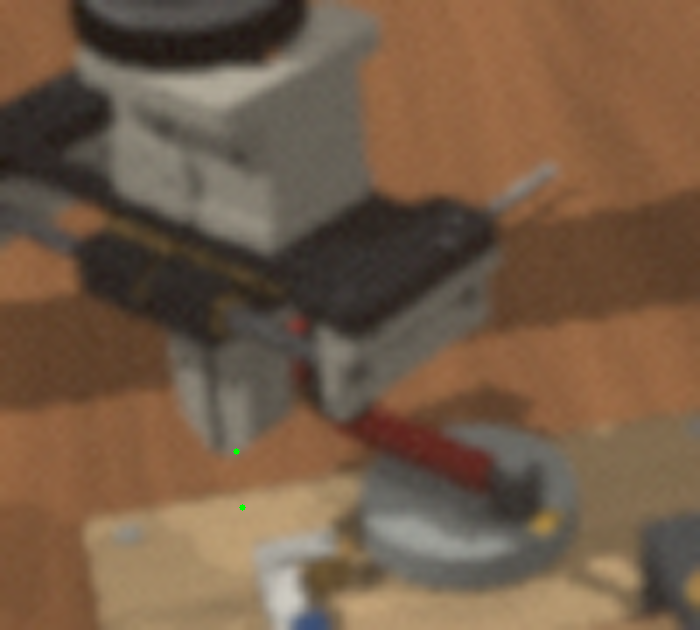

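```bash
python3 -c "
from h import *
R,p,s=tool();c=cams.read_camera('side');zt=R.as_matrix()[:,2];yt=R.as_matrix()[:,1]
print(zt,yt)
for nm,px in (('block near bottom corner',(340,420)),('block right bottom',(490,335)),('block top near',(318,325)),('plate corner',(345,330)),('plate right',(497,240)),('tip',(215,450)),('tip r',(285,420))):
  q=(px[0]/7+170,px[1]/7+150)
  for z in (.04,.06,.08,.1,.12,.14,.16):
    w=cast(c,q,z);d=(w-p)*1000;print(nm,z,'along z',round(d@zt),'along y',round(d@yt))
"
```

```text
[-6.46566063e-01  7.62857846e-01 -4.82543111e-04] [-7.62857791e-01 -6.46566224e-01 -3.29346705e-04]
block near bottom corner 0.04 along z 5 along y -56
block near bottom corner 0.06 along z -15 along y -36
block near bottom corner 0.08 along z -35 along y -16
block near bottom corner 0.1 along z -54 along y 4
block near bottom corner 0.12 along z -74 along y 23
block near bottom corner 0.14 along z -94 along y 43
block near bottom corner 0.16 along z -114 along y 63
block right bottom 0.04 along z -5 along y -133
block right bottom 0.06 along z -25 along y -111
block right bottom 0.08 along z -44 along y -88
block right bottom 0.1 along z -63 along y -65
block right bottom 0.12 along z -83 along y -43
block right bottom 0.14 along z -102 along y -20
block right bottom 0.16 along z -121 along y 2
block top near 0.04 along z 55 along y -99
block top near 0.06 along z 33 along y -78
block top near 0.08 along z 12 along y -56
block top near 0.1 along z -10 along y -35
block top near 0.12 along z -31 along y -14
block top near 0.14 along z -53 along y 8
block top near 0.16 along z -74 alo
[... 338 characters left out ...]
ate right 0.06 along z 16 along y -165
plate right 0.08 along z -5 along y -141
plate right 0.1 along z -26 along y -116
plate right 0.12 along z -47 along y -92
plate right 0.14 along z -67 along y -67
plate right 0.16 along z -88 along y -42
tip 0.04 along z 30 along y -15
tip 0.06 along z 9 along y 3
tip 0.08 along z -11 along y 22
tip 0.1 along z -32 along y 40
tip 0.12 along z -53 along y 59
tip 0.14 along z -73 along y 77
tip 0.16 along z -94 along y 96
tip r 0.04 along z 22 along y -44
tip r 0.06 along z 1 along y -25
tip r 0.08 along z -19 along y -5
tip r 0.1 along z -39 along y 14
tip r 0.12 along z -60 along y 34
tip r 0.14 along z -80 along y 53
tip r 0.16 along z -100 along y 73
```

View pics/side4.png

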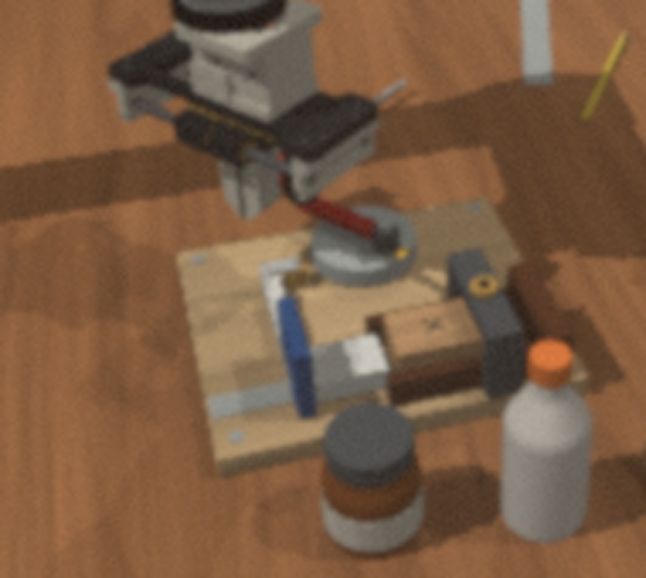

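View pics/top4.png

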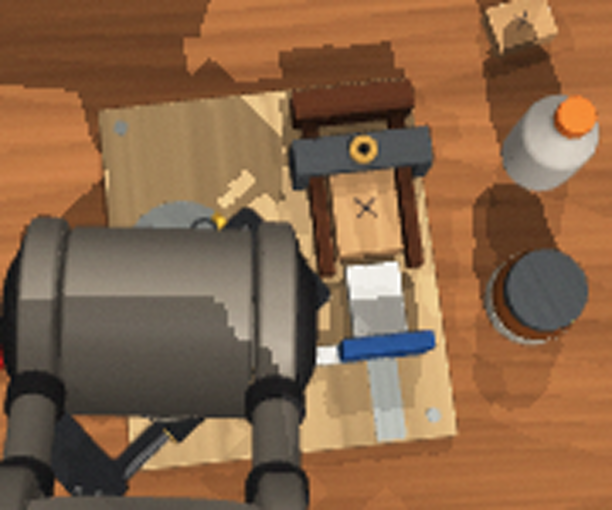

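The tips now look to be at about z 0.065 with 0.037 reported, and the gripper body is also about 25 mm higher than reported. So I'll treat it as a constant height offset of about +27 mm. I'll command z ≈ 30 mm for the push, and the body keeps good clearance at about 0.12.

```bash
python3 -c "
from h import *
arc([128,128,122,116,110,104,98,92,86,80],z=30)"
```

```text
[-0.9, -0.0, 0.0, 0.8, -3.0, 0.0]
[-0.9, -0.0, 0.0, 0.8, -3.0, 0.0]
[5.1, -0.0, 0.0, 0.8, -3.9, 0.3]
[11.1, -0.0, 0.0, 0.8, -4.7, 0.4]
[17.1, -0.0, 0.0, 0.8, -5.6, 0.4]
[23.1, -0.0, 0.0, 0.8, -6.5, 0.3]
[29.1, -0.0, 0.0, 0.8, -7.3, 0.2]
[35.1, -0.0, 0.0, 0.8, -8.2, -0.1]
[41.1, -0.0, 0.0, 0.8, -9.0, -0.4]
[47.1, -0.0, 0.0, 0.8, -9.7, -0.8]
```

jog_arm(plan=[0, 0, 0, 0.8, -1.5, 0, -1, 0, 0, 0, 0.8, -3, 0, -1, 5, 0, 0, 0.8, -3.9, 0.3, -1, 11, 0, 0, 0.8, -4.7, 0.4, -1])

```text
time: 5.15
tool_pos: [0.5224, 0.0732, 0.029]
tool_rot: [1.624, 1.567, -2.58]
contact_force: [-4.6, -7.6, 3.4]
opening: 0.0002
```

```bash
python3 -c "
from h import *
R,p,s=tool();print(p,W2J(p),yawd(R),s['contact_force'],s['torque'])
c=cams.read_camera('side')
import cv2
i=c['image'][150:240,170:270,::-1];i=cv2.resize(i,None,fx=7,fy=7,interpolation=cv2.INTER_CUBIC)
cv2.imwrite('pics/z5.png',i)
arc([110,102,94,86,78,70,62,54,46,38,30],z=30)
"
```

```text
[0.52236154 0.0731636  0.02895715] [-21.68713799 127.04790588] -150.89073265870186 [-4.61305237 -7.5855049   3.37308654] [-0.92677202  0.59468535 -0.0763078 ]
[5.6, -0.0, -0.1, -0.1, -0.9, 0.1]
[13.6, -0.0, -0.1, -0.1, -2.0, 0.2]
[21.6, -0.0, -0.1, -0.1, -3.2, 0.2]
[29.6, -0.1, -0.1, -0.1, -4.3, 0.0]
[37.6, -0.1, -0.1, -0.1, -5.4, -0.4]
[45.6, -0.1, -0.1, -0.1, -6.5, -0.9]
[53.6, -0.1, -0.1, -0.1, -7.4, -1.5]
[61.6, -0.1, -0.1, -0.1, -8.3, -2.3]
[69.6, -0.1, -0.1, -0.1, -9.0, -3.2]
[77.6, -0.1, -0.1, -0.1, -9.7, -4.1]
[85.6, -0.1, -0.1, -0.1, -10.1, -5.2]
```

View pics/z5.png

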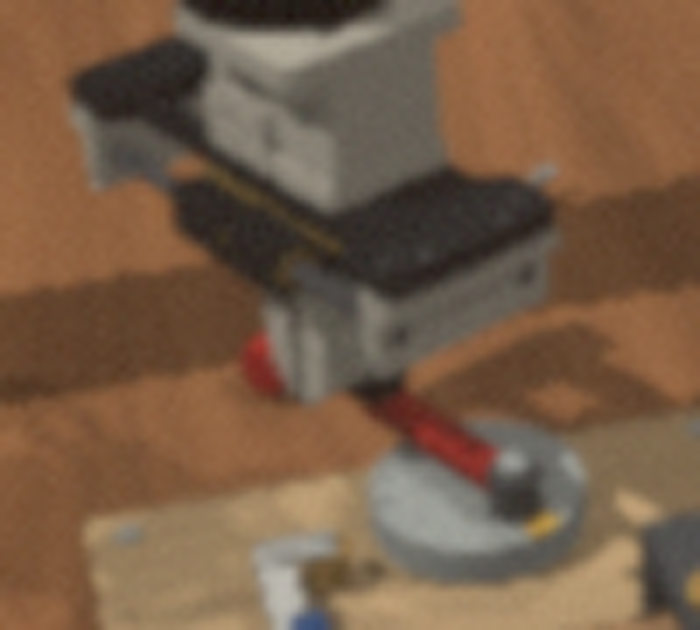

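Contact is made: 7.7 N tangential, matching the expected 8 N. Continuing the arc.

jog_arm(plan=[6, 0, 0, 0, -1.0, 0.1, -1, 13, 0, 0, 0, -2, 0.1, -1, 21, 0, 0, 0, -3.2, 0.1, -1, 29, 0, 0, 0, -4.3, -0.1, -1, 37, 0, 0, 0, -5.4, -0.5, -1, 45, 0, 0, 0, -6.5, -1, -1])

```text
time: 5.8
tool_pos: [0.5825, 0.0985, 0.0288]
tool_rot: [1.635, 1.565, 2.926]
contact_force: [-7.4, 1.1, 3.9]
opening: 0.0002
```

```bash
python3 -c "
from h import *
R,p,s=tool();print(p,W2J(p),yawd(R),s['contact_force'],s['torque'])
c=cams.read_camera('side')
import cv2
i=c['image'][150:240,170:270,::-1];i=cv2.resize(i,None,fx=7,fy=7,interpolation=cv2.INTER_CUBIC)
cv2.imwrite('pics/z6.png',i)
arc([70,62,54,46,38,30,22],z=30)
"
```

```text
[0.58247702 0.09854634 0.02878186] [ 39.73278098 149.08758079] 163.99284741518818 [-7.44602354  1.1108732   3.8729441 ] [0.21834681 1.15385097 0.0364236 ]
[0.4, 0.0, -0.2, -0.1, 0.0, -0.1]
[8.4, -0.0, -0.2, -0.1, -1.1, 0.1]
[16.4, -0.0, -0.2, -0.1, -2.3, 0.2]
[24.4, -0.0, -0.2, -0.1, -3.4, 0.1]
[32.4, -0.0, -0.2, -0.1, -4.5, -0.1]
[40.4, -0.1, -0.2, -0.1, -5.6, -0.6]
[48.4, -0.1, -0.2, -0.1, -6.6, -1.1]
```

View pics/z6.png

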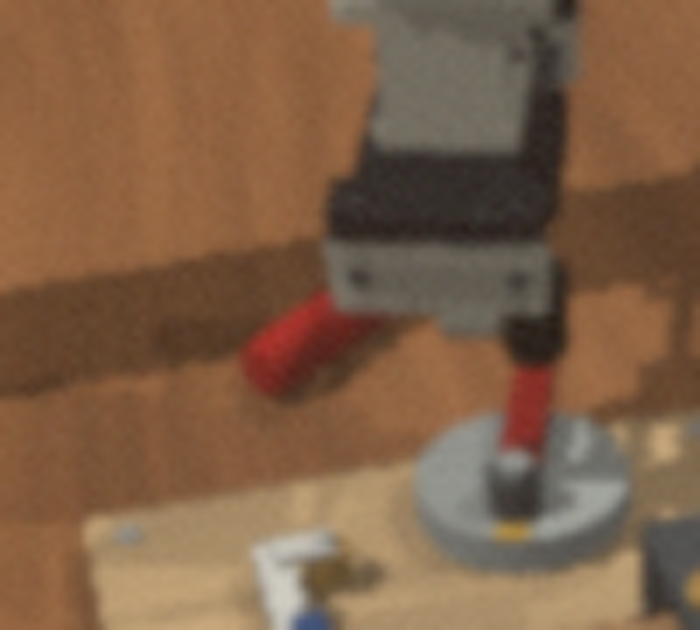

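The lever is turning cleanly and now points almost straight to the +y side, with the yellow mark at (510,530) facing the camera. Continuing.

jog_arm(plan=[8, 0, 0, 0, -1.1, 0.1, -1, 16, 0, 0, 0, -2.3, 0.2, -1, 24, 0, 0, 0, -3.4, 0.1, -1, 32, 0, 0, 0, -4.5, -0.1, -1, 40, 0, 0, 0, -5.5, -0.6, -1])

```text
time: 6.35
tool_pos: [0.6349, 0.0784, 0.0286]
tool_rot: [1.912, 1.567, 2.506]
contact_force: [-3.5, 7.7, 0.4]
opening: 0.0005
```

```bash
python3 -c "
from h import *
R,p,s=tool();print(p,W2J(p),yawd(R),s['contact_force'],s['torque'],s['qpos'])
c=cams.read_camera('side')
import cv2
i=c['image'][150:240,200:300,::-1];i=cv2.resize(i,None,fx=7,fy=7,interpolation=cv2.INTER_CUBIC)
cv2.imwrite('pics/z7.png',i)
arc([30,22,15,8,4,0],z=30)
"
```

```text
[0.63490414 0.07837999 0.02864878] [ 90.97203432 126.06967861] 124.02392181348543 [-3.53392074  7.69269243  0.3514695 ] [ 1.24092289  0.40353509 -0.02556965] [ 0.0017144   0.70992571  1.38090795  0.00293592  1.05420562 -0.59357246]
[0.4, -0.0, -0.2, -0.1, -0.0, 0.1]
[8.4, -0.0, -0.1, -0.1, -1.2, 0.3]
[15.4, -0.0, -0.1, -0.1, -2.2, 0.4]
[22.4, -0.0, -0.1, -0.1, -3.2, 0.3]
[26.4, -0.1, -0.1, -0.1, -3.8, 0.2]
[30.4, -0.1, -0.1, -0.1, -4.3, 0.1]
```

View pics/z7.png

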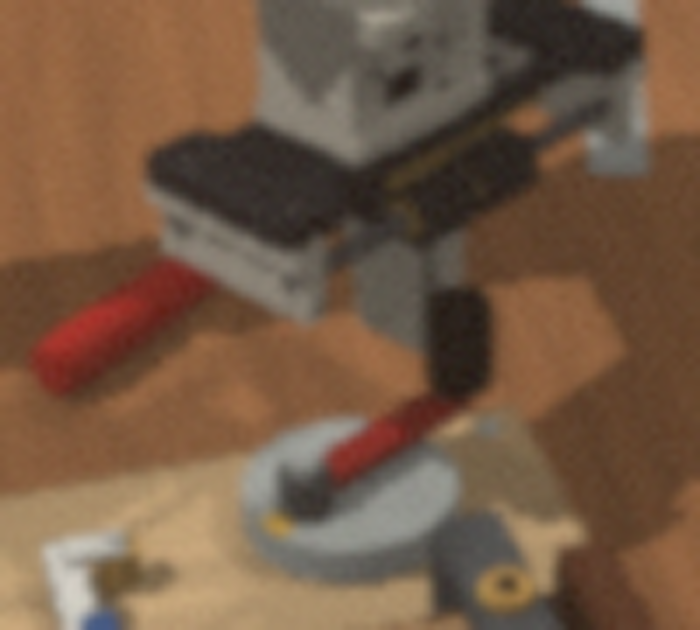

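```bash
cat >> h.py <<'E'
def lev(px,z=.069,cam="side"):
    c=cams.read_camera(cam);j=W2J(cast(c,px,z))-[35,65];print("knob rel",j,"r",np.hypot(*j),"deg",np.degrees(np.arctan2(j[1],j[0])))
E
python3 -c "
from h import *
lev((460/7+200,340/7+150));c=cams.read_camera('side');print(W2J(cast(c,(307/7+200,468/7+150),.053)))"
```

```text
knob rel [72.49311642 41.1305374 ] r 83.34850349559183 deg 29.569346710781698
[38.12263218 67.28740578]
```

The knob measures 29.5° against a nominal 30°, so the arc model is accurate. Now the remaining 30°.

jog_arm(plan=[8, 0, 0, 0, -1.2, 0.3, -1, 15, 0, 0, 0, -2.2, 0.4, -1, 22, 0, 0, 0, -3.2, 0.3, -1, 26, 0, 0, 0, -3.7, 0.2, -1, 30, 0, 0, 0, -4.2, 0.1, -1, 30, 0, 0, 0, -4.2, 0.1, -1])

```text
time: 7.1
tool_pos: [0.6592, 0.0429, 0.0287]
tool_rot: [2.616, 1.567, 2.69]
contact_force: [-2.5, 3.2, -0.5]
opening: 0.0003
```

```bash
python3 -c "
from h import *
R,p,s=tool();print(p,W2J(p),yawd(R),s['contact_force'],s['torque'])
c=cams.read_camera('side')
import cv2
i=c['image'][150:240,200:300,::-1];i=cv2.resize(i,None,fx=7,fy=7,interpolation=cv2.INTER_CUBIC)
cv2.imwrite('pics/z8.png',i)
arc([4,0,-2,-4],z=30)
"
```

```text
[0.65917321 0.04291443 0.0286757 ] [113.25478697  89.32362623] 94.25179889258573 [-2.4994943   3.1838668  -0.47236467] [ 0.59269994  0.28122714 -0.0084695 ]
[-2.8, -0.1, -0.1, -0.1, 0.4, -0.0]
[1.2, -0.1, -0.1, -0.1, -0.2, 0.1]
[3.2, -0.1, -0.1, -0.1, -0.5, 0.2]
[5.2, -0.1, -0.1, -0.1, -0.7, 0.3]
```

View pics/z8.png

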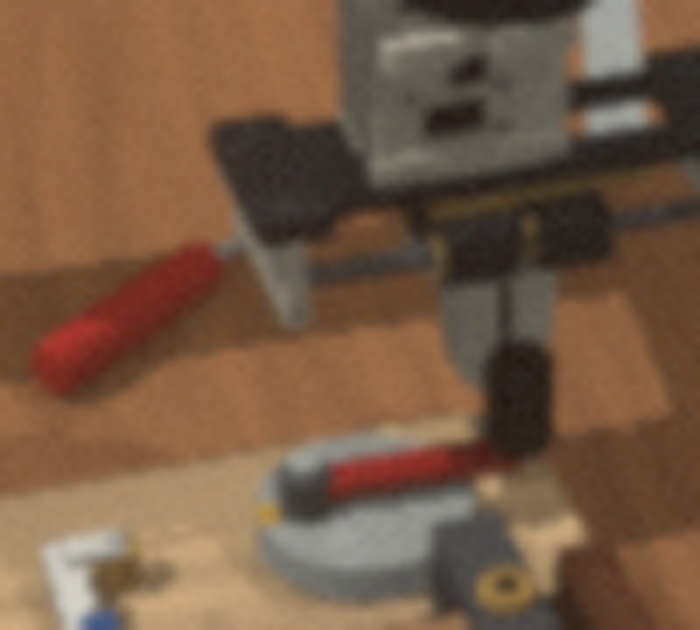

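```bash
python3 -c "
from h import *
lev((519/7+200,397/7+150));
c=cams.read_camera('side');print(W2J(cast(c,(307/7+200,468/7+150),.053)))"
```

```text
knob rel [81.90060103 -0.22352923] r 81.90090606692948 deg -0.15637552719659303
[38.12263218 67.28740578]
```

The lever is at about −0.2° to −2°, i.e. straight ahead. I'll back off and lift clear, then check from above.

jog_arm(plan=[0, 0, 0, 0, 2, 0, -1, 0, 0, 0, 0, 4, 0, -1, 0, 0, 0, -4, 4, 0, -1, 0, 0, 0, -9, 4, 0, -1, 0, 0, 0, -13, 4, 0, -1, 0, 0, 0, -13, 4, 0, -1])

```text
time: 7.85
tool_pos: [0.6616, 0.0812, 0.1675]
tool_rot: [-0.133, 1.556, -0.058]
contact_force: [0.5, 0.7, 0.7]
opening: 0.0006
```

```bash
python3 -c "
from h import *
R,p,s=tool();print(p,W2J(p),yawd(R),s['contact_force'],s['torque'])
rel([(-150,0,150,180),(-110,-45,150,180),(-110,-45,20,180)])
"
```

```text
[0.66159159 0.08124263 0.16750751] [117.7765035 127.4609209] 94.31869542486925 [0.49155433 0.72794694 0.68904235] [-0.03752486 -0.11567046 -0.02082919]
[-88.8, 0.6, 0.7, 1.4, -12.2, -27.1]
[-88.8, 0.6, 0.7, 1.4, -16.8, -23.1]
[-88.8, 0.6, 0.7, 14.4, -16.7, -23.3]
```

jog_arm(plan=[-88, 0, 0, 0, -16.8, -23, -1, -88, 0, 0, 0, -16.8, -23, -1, -88, 0, 0, 0, -16.8, -23, -1, -88, 0, 0, 0, -16.8, -23, -1, -88, 0, 0, 0, -16.8, -23, -1, -88, 0, 0, 0, -16.8, -23, -1, -88, 0, 0, 0, -16.8, -23, -1, -88, 0, 0, 0, -16.8, -23, -1, -88, 0, 0, 0, -16.8, -23, -1, -88, 0, 0, 0, -16.8, -23, -1])

```text
time: 8.85
tool_pos: [0.4406, -0.1039, 0.1595]
tool_rot: [-2.557, 1.569, -0.994]
contact_force: [0.6, 0.4, -0.9]
opening: 0.0003
```

```bash
python3 -c "
from h import *
R,p,s=tool();print(p,W2J(p),yawd(R),s['contact_force'],s['qpos'])
rel([(-110,-45,80,180),(-110,-45,20,180)])
snap(9)
"
```

```text
[ 0.44062176 -0.10388826  0.15951247] [-113.03626149  -45.24281008] 179.5441296182433 [ 0.6348454   0.42992095 -0.92034771] [-4.00443377e-01  2.45638090e-01  1.76965867e+00 -9.62863386e-04
  1.12500963e+00 -1.96286811e+00]
[-3.6, -0.1, 0.0, 8.0, -0.3, 0.1]
[-3.6, -0.1, 0.0, 14.0, -0.3, 0.1]
```

View pics/top9.png

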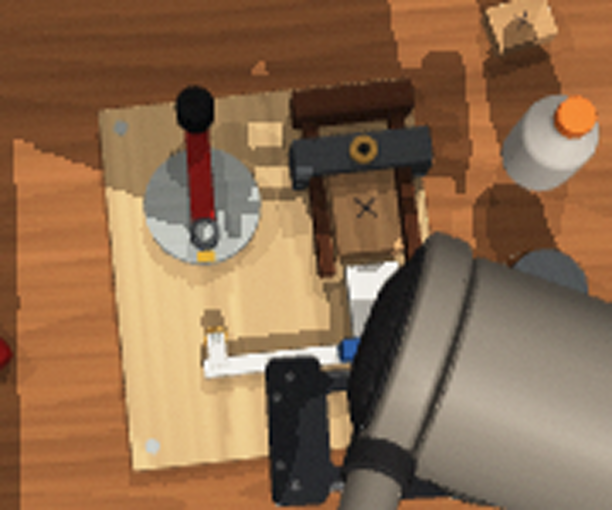

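View pics/side9.png

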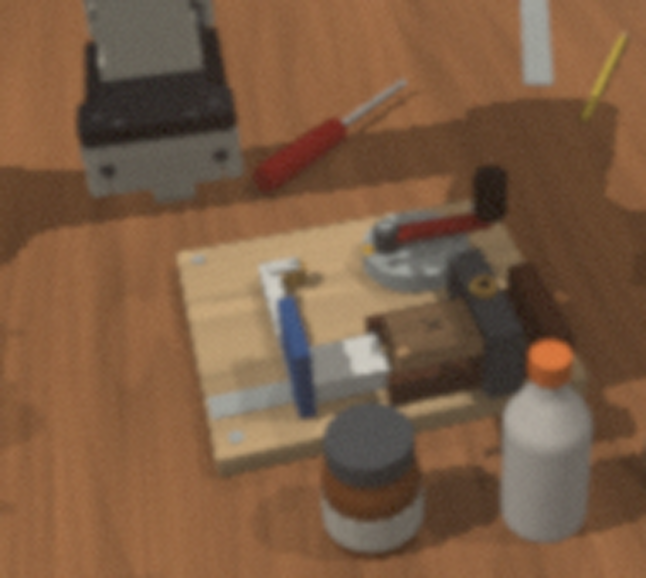

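```bash
python3 -c "
from h import *
c=cams.read_camera('top')
k=W2J(cast(c,(195/3.4+200,107/3.4+150),.088));h=W2J(cast(c,(204/3.4+200,232/3.4+150),.053));y=W2J(cast(c,(206/3.4+200,257/3.4+150),.036))
print(k,h,y,np.degrees(np.arctan2(*(k-h)[::-1])),np.degrees(np.arctan2(*(h-y)[::-1])))
c=cams.read_camera('side')
p=observe()['tool_pos']
for nm,P in (('tip+27',p+[0,0,.027]),('+y end bottom',p+[0,.09,.093]),('-y end bottom',p+[0,-.09,.093])):
  q=proj(c,P);print(nm,(q-[130,150])*3.4)
"
```

```text
[110.51851867  62.81463641] [33.07930032 65.62199593] [18.63973781 65.95862845] -2.0762017744546886 -1.3355064799508527
tip+27 [173.13333199 201.13381587]
+y end bottom [150.25852146  28.33171198]
-y end bottom [166.15580034 195.8726058 ]
```

The lever is at −1° to −2° in both views, with the yellow mark towards the roller. The cam is done, so I'll lower the tool behind the blue plate.

jog_arm(plan=[-3, 0, 0, 4, -0.3, 0, -1, -3, 0, 0, 8, -0.3, 0, -1, -3, 0, 0, 11, -0.3, 0, -1, -3, 0, 0, 13, -0.3, 0, -1, -3, 0, 0, 14, -0.3, 0, -1, -3, 0, 0, 14, -0.3, 0, -1])

```text
time: 9.65
tool_pos: [0.4429, -0.1031, 0.0187]
tool_rot: [1.23, 1.569, 2.836]
contact_force: [0.3, 0.2, -0.1]
opening: 0.0007
```

```bash
python3 -c "
from h import *
R,p,s=tool();print(p,W2J(p),yawd(R),s['contact_force'],s['torque'])
rel([(-72,-45,20,180),(-60,-45,20,180),(-28,-45,20,180)])
snap(10)
"
```

```text
[ 0.44285028 -0.10312335  0.018723  ] [-110.76906577  -44.60156094] -177.93475700743767 [ 0.2731117   0.19869299 -0.06736801] [ 0.07721804 -0.13264638  0.04999102]
[-1.1, 0.0, -0.1, -0.1, -3.9, 0.0]
[-1.1, 0.0, -0.1, -0.1, -5.1, 0.1]
[-1.1, 0.0, -0.1, -0.1, -8.3, 0.1]
```

View pics/side10.png

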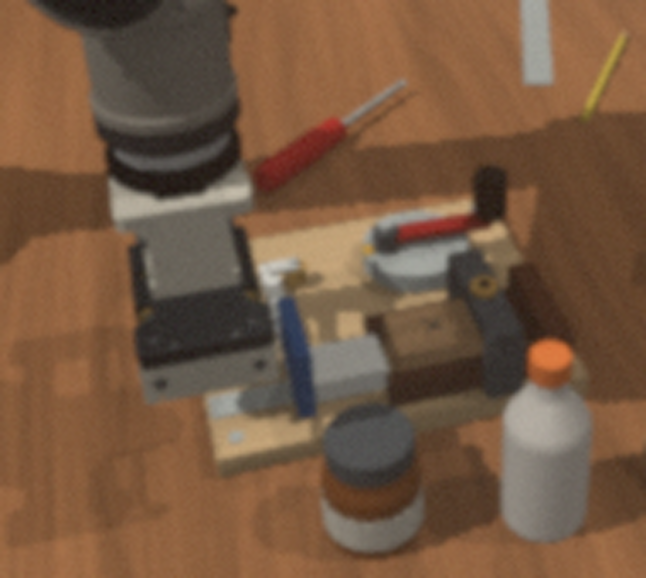

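jog_arm(plan=[0, 0, 0, 0, -1.5, 0, -1, 0, 0, 0, 0, -3, 0, -1, 0, 0, 0, 0, -3.7, 0, -1, 0, 0, 0, 0, -4.2, 0, -1, 0, 0, 0, 0, -4.7, 0, -1])

```text
time: 10.25
tool_pos: [0.4898, -0.1015, 0.02]
tool_rot: [1.622, 1.57, -3.053]
contact_force: [-2.9, -0.6, 1.6]
opening: 0.0004
```

```bash
python3 -c "
from h import *
R,p,s=tool();print(p,W2J(p),yawd(R),s['contact_force'],s['torque'])
snap(11)
"
```

```text
[ 0.48984457 -0.10149962  0.01997436] [-63.75658049 -45.56367806] -177.84220070993524 [-2.88290014 -0.60126614  1.61912125] [0.01727088 0.32404564 0.03092185]
```

View pics/side11.png

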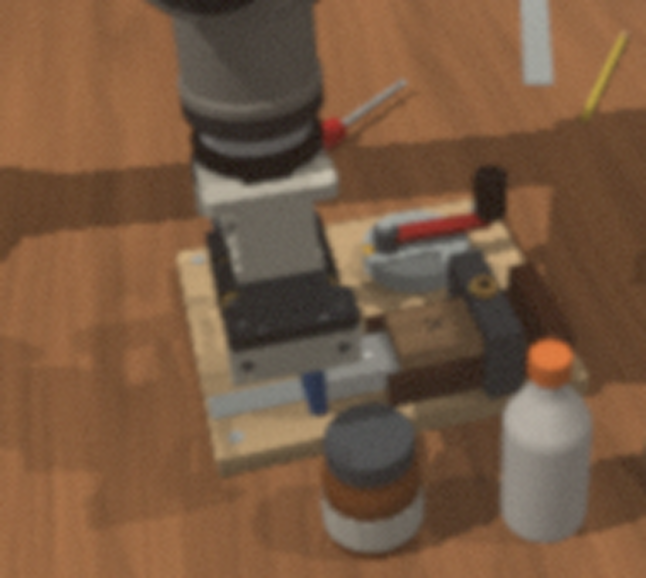

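View pics/top11.png

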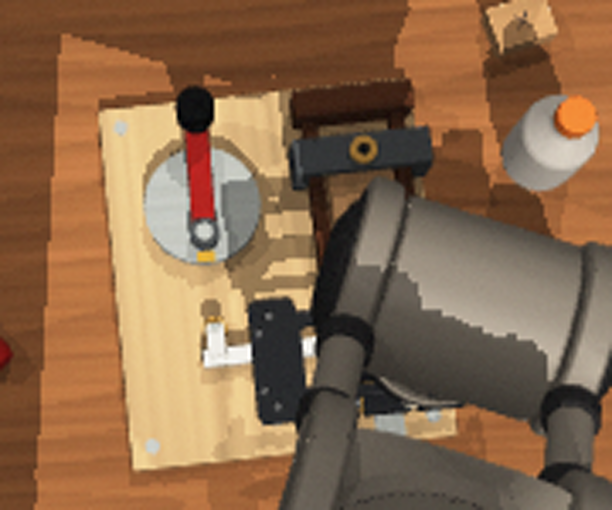

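Contact on the plate at 2.9 N, and the slide is moving. I'll push on slowly.

jog_arm(plan=[0, 0, 0, 0, -0.4, 0, -1, 0, 0, 0, 0, -0.8, 0, -1, 0, 0, 0, 0, -1.2, 0, -1, 0, 0, 0, 0, -1.6, 0, -1, 0, 0, 0, 0, -2, 0, -1, 0, 0, 0, 0, -2.3, 0, -1, 0, 0, 0, 0, -2.6, 0, -1, 0, 0, 0, 0, -2.9, 0, -1])

```text
time: 11.15
tool_pos: [0.5194, -0.1003, 0.0194]
tool_rot: [1.18, 1.57, 2.789]
contact_force: [-2.8, 1.8, 0.3]
opening: 0.0004
```

```bash
python3 -c "
from h import *
R,p,s=tool();print(p,W2J(p),yawd(R),s['contact_force'],s['torque'])
snap(12)
"
```

```text
[ 0.51937295 -0.1002934   0.01943404] [-34.20653981 -45.98252183] -177.8429311553892 [-2.83431494  1.80852779  0.27240327] [0.41330563 0.37964142 0.05035438]
```

View pics/top12.png

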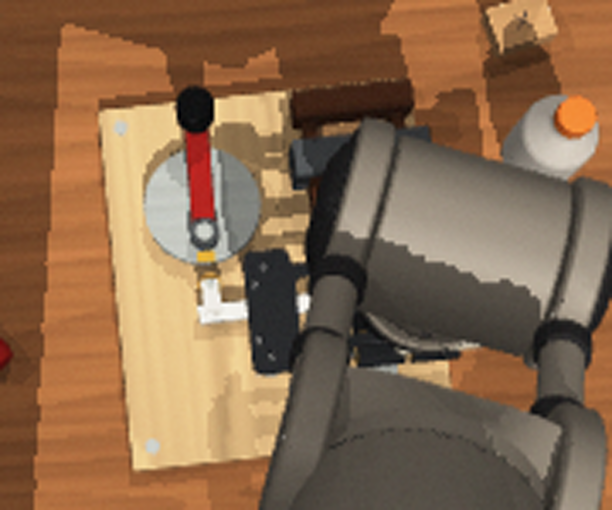

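View pics/side12.png

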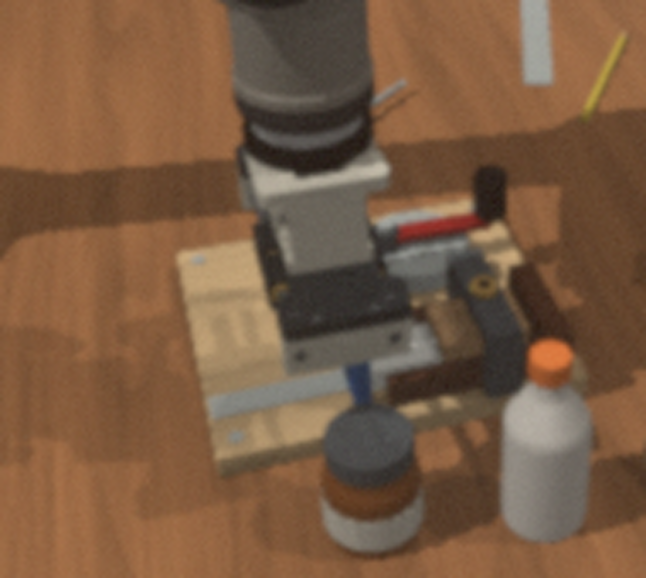

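jog_arm(plan=[0, 0, 0, 0, -0.2, 0, -1, 0, 0, 0, 0, -0.4, 0, -1, 0, 0, 0, 0, -0.5, 0, -1])

```text
time: 11.55
tool_pos: [0.5244, -0.1003, 0.0195]
tool_rot: [2.118, 1.571, -2.557]
contact_force: [-3.6, 1.1, 0.2]
opening: 0.0004
```

jog_arm(plan=[0, 0, 0, 0, -0.1, 0, -1, 0, 0, 0, 0, -0.2, 0, -1])

```text
time: 11.75
tool_pos: [0.5243, -0.1003, 0.0195]
tool_rot: [1.524, 1.567, 3.133]
contact_force: [-12.1, -2.0, 6.5]
opening: 0.0003
```

```bash
python3 -c "
from h import *
R,p,s=tool();print(p,W2J(p),yawd(R),s['contact_force'],s['torque'])
"
```

```text
[ 0.52433319 -0.10028985  0.0195047 ] [-29.25360147 -46.25165001] -177.80721009622155 [-12.06470304  -2.03063209   6.46898504] [-0.17217372  1.75661103  0.15918645]
```

The force jumped to 12 N with no motion, at a TCP position that matches the expected home travel. I'll press a little more to seat it, then withdraw and check.

jog_arm(plan=[0, 0, 0, 0, -0.1, 0, -1, 0, 0, 0, 0, -0.1, 0, -1])

```text
time: 11.95
tool_pos: [0.5242, -0.1003, 0.0195]
tool_rot: [1.501, 1.565, 3.11]
contact_force: [-13.1, -1.0, 7.5]
opening: 0.0005
```

jog_arm(plan=[0, 0, 0, 0, 1, 0, -1, 0, 0, 0, 0, 4, 0, -1, 0, 0, 0, 0, 7, 0, -1, 0, 0, 0, -4, 9, 0, -1, 0, 0, 0, -8, 9, 0, -1, 0, 0, 0, -12, 9, 0, -1, 0, 0, 0, -15, 9, 0, -1, 0, 0, 0, -15, 9, 0, -1])

```text
time: 12.75
tool_pos: [0.4407, -0.1049, 0.1742]
tool_rot: [-2.002, 1.559, -0.394]
contact_force: [1.0, 0.7, 0.2]
opening: 0.0005
```

```bash
python3 -c "
from h import *
R,p,s=tool();print(p,W2J(p),yawd(R),s['contact_force'],s['torque'])
snap(13)
"
```

```text
[ 0.44066052 -0.10493519  0.17421759] [-113.05511416  -46.29029192] -177.85127880961866 [1.03701778 0.7395618  0.17817246] [ 0.07572277 -0.14045189  0.00694053]
```

View pics/top13.png

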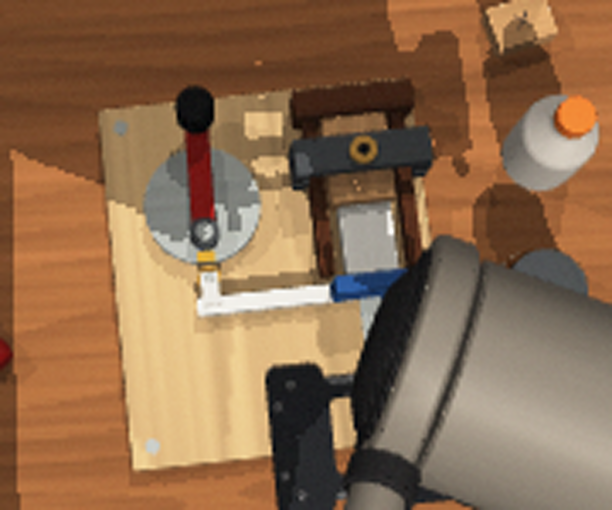

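View pics/side13.png

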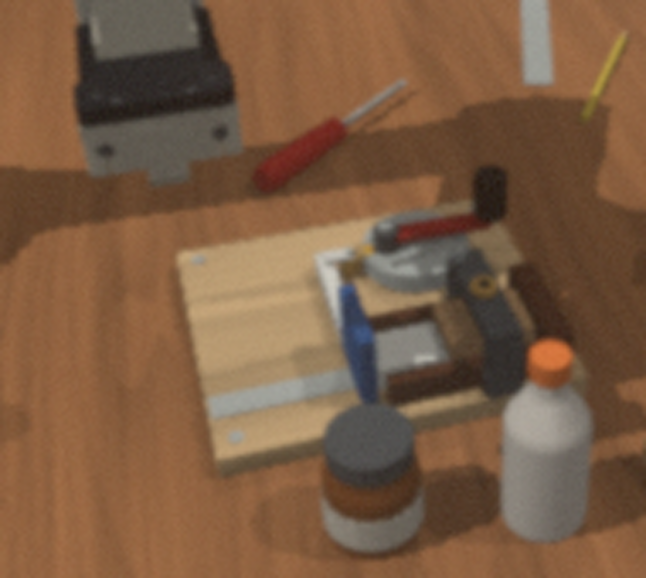

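```bash
python3 -c "
from h import *
import cv2
c=cams.read_camera('top')
b=c['image'][165:245,270:345,::-1];a=cv2.imread('pics/top0.png')[165:245,270:345]
cv2.imwrite('pics/z14.png',cv2.resize(np.hstack([a,b]),None,fx=5.3,fy=5.3,interpolation=cv2.INTER_CUBIC))
C=lambda p:((p[0]+.5)/3.4-.5+200,(p[1]+.5)/3.4-.5+150)
for n,p,z in (('plate rear L',(333,301),.075),('plate front L',(331,281),.075),('blank rear top',(368,200),.05),('pusher front',(368,205),.038),('roller',(207,268),.036)):
  print(n,W2J(cast(c,C(p),z)))
for n,P in (('stop face top',(105,-45,.055)),('blank front top at home',(105,-45,.05)),('blank rear top at home',(45,-45,.05))):
  w=J2W(P);q=proj(c,(w[0],w[1],P[2]));print(n,q,(q-[270,165])*5.3)
"
```

```text
plate rear L [-23.54279324 -11.41357319]
plate front L [-10.51173197 -11.76066151]
blank rear top [ 43.87634642 -45.45051612]
pusher front [ 42.46367241 -46.39977919]
roller [12.03697269 66.82248018]
stop face top [304.42175895 182.0716511 ] [182.43532246  90.47975084]
blank front top at home [304.23415407 182.57229201] [181.44101657  93.13314766]
blank rear top at home [307.62222869 208.01006594] [199.39781208 227.95334946]
```

View pics/z14.png

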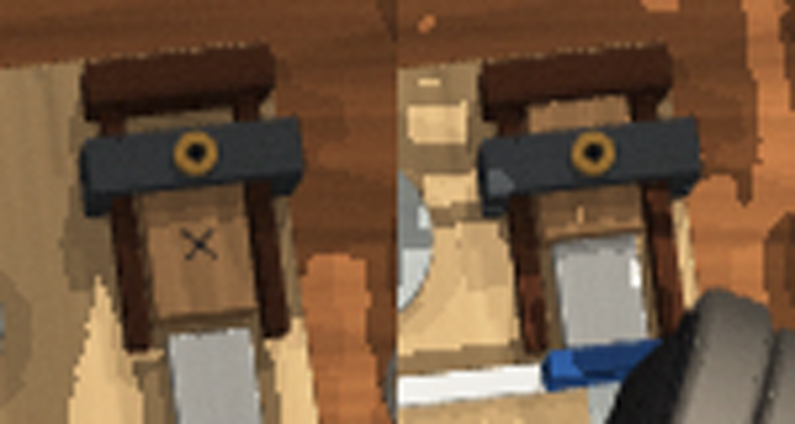

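The blank's rear edge is at jig x ≈ 44–45 mm (45 when home), its wood runs right up to the stop, and the slide has moved about 40 mm. The lever is still straight ahead. The glue, jar and screwdriver haven't moved, and the hand is clear, so I'm handing in.

```bash
python3 -c "
from h import *
print(observe()['time'],observe()['contact_force']);print(robot.hand_in())"
```

```text
12.9 [0.13487807 0.52282579 0.04498291]
the job is handed in; nothing more can be done
None
```

The job is done and handed in at 12.9 s of the 54 s allowed. I turned the red lever round with the shut fingertips until it pointed straight ahead. Then I pushed the blue plate forward until the force rose from about 3 N to 12–13 N with no further motion, and took the hand away.

**Last checks**
- **Lever:** it measures about −1° to −2° from straight ahead in the pictures (the side view gave −0.2° against the nominal pivot). The yellow mark faces the roller.
- **Blank:** its rear edge is at jig x 44–45 mm, against 45 mm when home, and it looks flush with the end stop. The plate's measured travel was about 39–40 mm against a home travel of 42 mm. That fits the unknown 0–3 mm starting travel and the 1–2 mm camera error.
- **Surroundings:** the glue bottle, screw jar and screwdriver were not disturbed. The hand was clear of everything, with no contact force.

**What disagreed:** the fingertips turned out to be about 27 mm higher in the pictures than the reported tool position. Because of this, my first push passed just over the knob without moving it. I found this in the side view and commanded a lower height for the rest of the job. The two cameras also differed by 2–3 mm on most of the jig, and by up to 6 mm on the knob.

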